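# Sort the finished samples into their trays

### The job

Clear the finished samples off the lab bench into their dark blue trays: the two tall capped bottles upright in the rack with two square bays, one to a bay; the two flat test cartridges flat and port side up in the long tray with two oblong bays, one to a bay; and the squat round pot upright in the undivided square tray. Set each one down on the tray's floor rather than dropping it, in any order, and do not push the marker pen and the timer out of their places; let go of everything at the end.

Things in the scene. Friction and masses are not known exactly. Their poses are not given: they have to be found in the camera images.
- bottle_1: Capped sample bottle, a plain upright cylinder 34 mm in diameter and 80 mm tall with straight sides (white, the top 20 mm is a white cap of the same diameter). Stands loose on the bench. Origin: centre of its underside; z up. About 70 g. The two bottles are alike and either may go in either bay of the bottle rack.
- bottle_2: Capped sample bottle, a plain upright cylinder 34 mm in diameter and 80 mm tall with straight sides (white, the top 20 mm is a white cap of the same diameter). Stands loose on the bench. Origin: centre of its underside; z up. About 70 g. The two bottles are alike and either may go in either bay of the bottle rack.
- cartridge_1: Test cartridge, a flat white plastic block 64 mm long (its x), 36 mm wide (its y), 22 mm thick (z), with a round port and a grey window on its top. Lies loose and flat on the bench, port side up, at varying yaw. Origin: centre of its underside; z up. About 50 g. The two cartridges are alike and either may go in either bay of the cartridge tray, either way round.
- cartridge_2: Test cartridge, a flat white plastic block 64 mm long (its x), 36 mm wide (its y), 22 mm thick (z), with a round port and a grey window on its top. Lies loose and flat on the bench, port side up, at varying yaw. Origin: centre of its underside; z up. About 50 g. The two cartridges are alike and either may go in either bay of the cartridge tray, either way round.
- pot: Squat capped sample pot, a plain upright cylinder 52 mm in diameter and 40 mm tall (white, the top 14 mm is a white cap of the same diameter). Stands loose on the bench. Origin: centre of its underside; z up. About 80 g.
- bottle_rack: Bottle rack: dark blue plastic tray fixed to the bench (dark blue, light grey rims), 64 mm (its x) by 124 mm (its y), 22 mm tall, walls 4 mm, floor about 4 mm thick, split by one 4 mm divider as tall as the walls into two SQUARE bays of 56 x 56 mm inside, centred at y = +30 mm and y = -30 mm (x = 0). The tallest of the three trays. Origin: centre of its underside; z up.
- cartridge_tray: Cartridge tray: dark blue plastic tray fixed to the bench (dark blue, light grey rims), 68 mm (its x) by 188 mm (its y), 12 mm tall, walls 4 mm, floor about 4 mm thick, split by one 4 mm divider as tall as the walls into two OBLONG bays, 60 mm (x) by 88 mm (y) inside, centred at y = +46 mm and y = -46 mm (x = 0). A cartridge lies flat in a bay with its length along the tray's y. The longest tray. Origin: centre of its underside; z up.
- pot_tray: Pot tray: dark blue plastic square tray fixed to the bench (dark blue, light grey rims) with one undivided bay, 86 x 86 mm outside, 78 x 78 mm inside, 16 mm tall, walls 4 mm, floor about 4 mm thick. Origin: centre of its underside; z up.
- marker: Bystander, not to be sorted: a loose marker pen lying on the bench, 110 mm long (its x), 15 mm thick, white with a black cap. Origin: under its middle.
- timer: Bystander, not to be sorted: a loose grey bench timer with a small display, 58 x 70 mm, 18 mm tall. Origin: centre of its underside.

How it is judged:
By the outcome, as a careful person would: the job done as asked, in the order asked, and still so for the second after the job is handed in, with the robot touching nothing.
It also fails if it takes over 120 s, if anything falls off the work surface, if the arm or the gripper's body presses on something with over 40 N, if the wrist force passes 120 N, or if a joint passes its speed limit or range.

### The arm

A 7-joint arm with a two-finger parallel gripper is mounted at the origin on the work surface. World frame = base frame: x ahead of the robot, y to its left, z up, the work surface at z = 0. Lengths are in m, angles in rad, forces in N, time in s.
With the tool pointing down it reaches from about 0.4 to 0.85 m from the base axis. Payload 10.4 kg.
Tool frame: the origin (TCP) lies at the very end of the fingers, on their centre line; the grasp point (between the pads) lies 19 mm behind it; x points along the fingers, y is the direction in which the jaws open and shut, and the axes are right-handed (so a half turn about x gives the same grasp; the last joint's range is limited). The gripper opens to 85 mm and grips with 20 to 120 N. Pads are 22 mm wide; open, the fingers measure 114 mm over their backs; the gripper's body (76 mm by 85 mm) begins 54 mm behind the grasp point. The pads swing forward as they close: fully open they stand 13 mm farther back than shut.
Start: joints at [-1.345, 0.332, -0.065, 1.46, 0.022, 1.35, -0.088], TCP at [0.154, 0.606, 0.231] pointing down, gripper open.
Joint ranges: [-2.6, 2.6], [-0.5, 2.12], [-1.47, 1.34], [0.16, 2.42], [-1.27, 4.41], [0.06, 2.06], [-2.6, 2.6]. Speed limits (rad/s): [2.22, 2.22, 2.79, 2.79, 3.14, 3.14, 3.14].

### API

Orientations are given as a unit quaternion [x, y, z, w].
In Python, from workcell import monitor, camera, ticket, regions_of gives the robot as it stands.
- The arm moves only by the tool step_arm, never from a script. Its argument "increments" is a list of rows, each a list of 5 numbers: the finger opening in m, from 0 to 0.0854, then the shift along the world's x, y, z in m, then the turn about the world's z in rad. A call has 1 to 12 rows; each row shifts and turns the commanded pose from where the row before left it; what a row does not reach is not made up. A row lasts 1/12 s, in which the tool goes at most 41.7 mm and 7.16 degrees, less where a joint would pass 70% of its speed; a pose out of reach is approached as far as the arm can. A call with a gripper value outside its range is refused whole. The fingers move at their own pace and stop on an object; "force" is the grip in N (left out, the last holds). Time passes only in rows, so rows that do not move let the fingers close. It gives the time, the measured TCP pose, the force and the opening at its end, in the units of the state.
- monitor.get_obs(): the state, without advancing time (a new reading comes with each control period).
- camera(name): name is "scene" or "top" or "wrist"; returns a dict with "color" (384x512x3 uint8, red, green, blue), "range_z" (384x512 float32, m along the optical axis (not along the pixel's ray), 0 where there is no reading), "fx", "fy", "cx", "cy" (pixels), "cam_to_world" (4x4, takes a point from camera to world coordinates). Camera axes: x right, y up, looking along -z (the intrinsics and any distortion apply to the point x, -y, -z); pixel columns grow to the right and rows downward; lengths in m; the calibration is good to about 2 mm. A picture is of the moment at which its call begins.
- ticket.hand_in(): hands the job in, once; it reports no verdict.
Trained networks look in a picture, given as the dict that the camera call returned (one of the last four; its "shot" number tells which), for a name from the list of things; names that differ only in an ending like _2 or _b are one class to them, and where a whole thing is asked for, a point or a joint stands for the part that bears it (a point fixed in the world has none). Each returns a list of dicts, best first, with "p" (0 to 1); they miss things now and then, are a little off and sometimes report something else, mostly with a low value. They report only what shows in the picture. A call takes as long as a camera call.
- regions_of(picture, query): "region" (384x512 bool, what is visible of it) and "centre" ([row, column] in pixels, amid what is visible of it).
The state is a dict: "clock": time; "joint_pos": joint angles; "joint_velocities": joint speeds; "tau": joint torques, N m; "position": TCP position; "ee_rot": TCP orientation; "ft_force": force on the tool from outside, world axes, zero at the start; "torque": the same for the moment, N m; "grip_width": opening from 0.0 (shut) to 1.0 (fully open).
Only numpy, scipy, OpenCV 4.12 (cv2) and the standard library are available. Lean on these libraries where they do the work, as an engineer would, in place of code of your own. Each camera call takes 0.05 s, during which the arm holds its last target. There are 200 camera calls.

## Working session

There is one attempt and no reset: what is moved stays moved. The work goes in short steps, Python scripts to look and compute and a tool call to move; the robot and the scene stay as the last step left them, time stands still between calls to the robot, and variables do not carry over. Pictures are saved under pics/ and viewed, about 12 in all and at most 16, crops included, and the job is handed in when it is done.

Besides the shell and the picture viewer there is one more tool, called after "Call:" as name(argument=value, ...) on one line, values as JSON. step_arm: Moves the arm, as the interface text tells. Its arguments: {"type":"object","properties":{"increments":{"type":"array"},"force":{"type":"number"}},"required":["increments"]}

```bash
mkdir -p pics; cat > h.py <<'E'
import numpy as np, cv2
from workcell import monitor, camera, ticket, regions_of
def pts(p):
    z=p["range_z"]; r,c=np.mgrid[:z.shape[0],:z.shape[1]]
    X=np.stack([(c-p["cx"])/p["fx"]*z,-(r-p["cy"])/p["fy"]*z,-z,np.ones_like(z)],-1)
    return (X@np.array(p["cam_to_world"]).T)[...,:3]
def save(p,n): cv2.imwrite("pics/"+n,p["color"][:,:,::-1])
def find(p,q,minp=0.3):
    P=pts(p); out=[]
    for d in regions_of(p,q):
        if d["p"]<minp: continue
        m=d["region"]&(p["range_z"]>0)
        if m.sum()<20: continue
        m=cv2.erode(m.astype(np.uint8),np.ones((3,3)))>0
        v=P[m]
        if len(v)<10: continue
        h=np.percentile(v[:,2],95); t=v[v[:,2]>h-.006]
        (cx,cy),(w,l),a=cv2.minAreaRect((t[:,:2]*1000).astype(np.float32))
        if w>l: w,l,a=l,w,a-90
        out.append(dict(p=d["p"],px=d["centre"],n=int(m.sum()),top=h,mean=t.mean(0),c=(cx,cy),w=w,l=l,yaw_long=(a+90+90)%180-90))
    return out
def show(p,qs):
    for q in qs:
        for o in find(p,q): print(q,"p%.2f"%o["p"],"px",np.round(o["px"]),"n",o["n"],"top %.1f"%(o["top"]*1e3),"c %.0f %.0f"%o["c"],"wl %.0f %.0f"%(o["w"],o["l"]),"yawlong %.0f"%o["yaw_long"])
Q=["bottle_1","cartridge_1","pot","bottle_rack","cartridge_tray","pot_tray","marker","timer"]
E
python3 - <<'E'
from h import *
s=monitor.get_obs(); print(s["clock"],s["position"],s["ee_rot"],s["grip_width"])
for n in ["top","scene"]:
    p=camera(n); save(p,n+"0.png"); print(n,np.round(p["cam_to_world"],2).tolist()); show(p,Q)
E
```

```text
0.0 [0.15383172 0.6053902  0.23053395] [ 0.08725127  0.70166887 -0.08823186  0.70161467] 1.0011713017904933
top [[-0.03, 0.99, -0.14, 0.4], [-1.0, -0.03, 0.01, -0.0], [0.0, 0.14, 0.99, 1.04], [0.0, 0.0, 0.0, 1.0]]
bottle_1 p0.77 px [225. 352.] n 177 top 81.6 c 436 -259 wl 28 30 yawlong 89
bottle_1 p0.44 px [236. 242.] n 84 top 82.6 c 419 17 wl 24 26 yawlong 75
cartridge_1 p0.92 px [240. 142.] n 261 top 26.0 c 412 292 wl 33 57 yawlong -16
cartridge_1 p0.77 px [216. 103.] n 277 top 26.0 c 474 399 wl 33 61 yawlong 36
pot p0.91 px [227. 193.] n 202 top 43.1 c 444 154 wl 42 45 yawlong 44
pot p0.65 px [217. 406.] n 154 top 17.0 c 461 -413 wl 11 105 yawlong -12
bottle_rack p0.79 px [158. 244.] n 944 top 23.0 c 626 9 wl 62 118 yawlong -90
cartridge_tray p0.70 px [163. 329.] n 1388 top 11.5 c 611 -225 wl 64 183 yawlong -84
pot_tray p0.86 px [179. 174.] n 857 top 17.1 c 583 217 wl 83 84 yawlong -84
marker p0.72 px [215. 403.] n 158 top 17.0 c 460 -413 wl 11 102 yawlong -12
timer p0.84 px [223. 306.] n 419 top 21.2 c 440 -143 wl 50 64 yawlong 68
timer p0.43 px [227. 193.] n 202 top 43.2 c 443 1
[... 270 characters left out ...]
awlong -9
cartridge_1 p0.66 px [168. 385.] n 243 top 23.3 c 479 397 wl 37 62 yawlong 34
cartridge_1 p0.57 px [158. 343.] n 183 top 23.3 c 419 286 wl 31 56 yawlong -14
pot p0.59 px [167. 297.] n 306 top 40.5 c 451 151 wl 44 46 yawlong -34
bottle_rack p0.87 px [222. 253.] n 1239 top 22.4 c 630 4 wl 68 122 yawlong -89
cartridge_tray p0.66 px [226. 150.] n 1695 top 12.2 c 615 -230 wl 70 182 yawlong -84
pot_tray p0.60 px [200. 336.] n 828 top 16.0 c 587 214 wl 87 87 yawlong 5
pot_tray p0.55 px [172. 136.] n 319 top 80.1 c 442 -265 wl 26 27 yawlong 18
marker p0.49 px [199.  71.] n 134 top 16.4 c 466 -417 wl 10 104 yawlong -13
timer p0.80 px [180. 182.] n 380 top 19.9 c 446 -147 wl 55 67 yawlong 66
```

View images.

View pics/top0.png

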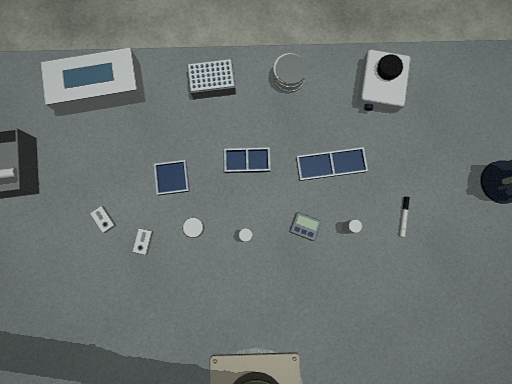

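View pics/scene0.png

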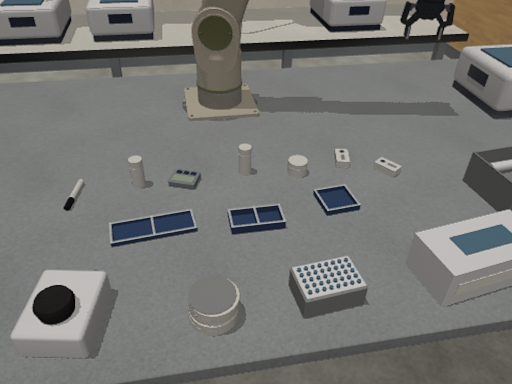

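Call:
step_arm(increments=[[0.07,0.024,-0.022,0.006,0],[0.07,0.024,-0.022,0.006,0],[0.07,0.024,-0.022,0.006,0],[0.07,0.024,-0.022,0.006,0],[0.07,0.024,-0.022,0.006,0],[0.07,0.024,-0.022,0.006,0],[0.07,0.024,-0.022,0.006,0],[0.07,0.024,-0.022,0.006,0],[0.07,0.024,-0.022,0.006,0],[0.07,0.024,-0.022,0.006,0],[0.07,0.024,-0.022,0.006,0],[0.07,0,0,0,0]], force=40)

```text
clock: 1.9
position: [0.4236, 0.3582, 0.2989]
ee_rot: [0.091, 0.7, -0.091, 0.703]
ft_force: [0.6, -0.3, -0.2]
grip_width: 0.821
```

```bash
cat >> h.py <<'E'
def state():
    s=monitor.get_obs(); x,y,z,w=s["ee_rot"]
    jaw=np.degrees(np.arctan2(1-2*(x*x+z*z),2*(x*y-w*z)))
    print("t %.2f"%s["clock"],"pos",np.round(np.array(s["position"])*1e3,1),"jaw %.1f"%jaw,"F",np.round(s["ft_force"],1),"grip %.3f"%s["grip_width"],"J",np.round(s["joint_pos"],2))
E
python3 - <<'E'
from h import *
state(); p=camera("wrist"); save(p,"w1.png"); print(np.round(p["cam_to_world"],3).tolist(),p["fx"]); show(p,Q)
E
```

```text
t 1.90 pos [423.6 358.2 298.9] jaw 75.2 F [ 0.6 -0.3 -0.2] grip 0.821 J [-0.94  0.14  0.17  1.55 -0.02  1.44  0.55]
[[0.255, -0.922, -0.293, 0.349], [0.967, 0.243, 0.076, 0.378], [0.001, -0.303, 0.953, 0.442], [0.0, 0.0, 0.0, 1.0]] 325.92091380628125
bottle_1 p0.97 px [210.  17.] n 865 top 68.9 c 425 30 wl 6 23 yawlong -15
cartridge_1 p0.80 px [154. 206.] n 1278 top 24.5 c 412 293 wl 35 62 yawlong -14
cartridge_1 p0.59 px [176. 295.] n 1103 top 24.4 c 473 400 wl 33 62 yawlong 34
pot p0.66 px [205. 115.] n 1376 top 41.9 c 445 155 wl 48 49 yawlong -61
cartridge_tray p0.52 px [341.   0.] n 14 top 9.3 c 627 -132 wl 3 6 yawlong 19
pot_tray p0.93 px [274. 202.] n 2098 top 17.6 c 585 217 wl 85 86 yawlong -84
pot_tray p0.53 px [211.  15.] n 820 top 69.2 c 425 30 wl 6 22 yawlong -15
marker p0.37 px [203. 119.] n 1308 top 41.9 c 445 156 wl 45 48 yawlong -67
```

View pics/w1.png

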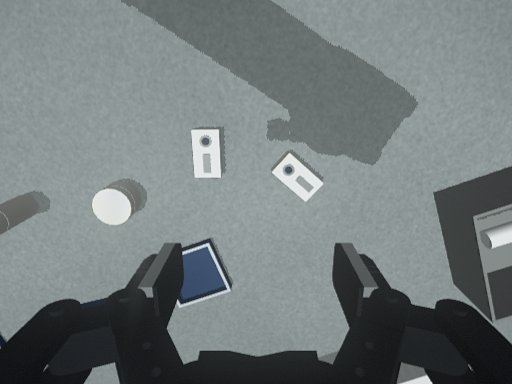

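Call:
step_arm(increments=[[0.07,0.007,0.006,-0.02,0.122],[0.07,0.007,0.006,-0.02,0.122],[0.07,0.007,0.006,-0.02,0.122],[0.07,0.007,0.006,-0.02,0.122],[0.07,0.007,0.006,-0.02,0.122],[0.07,0.007,0.006,-0.02,0.122],[0.07,0.007,0.006,-0.02,0.122],[0.07,0,0,-0.02,0],[0.07,0,0,-0.02,0],[0.07,0,0,-0.02,0],[0.07,0,0,0,0]])

```text
clock: 3.27
position: [0.4647, 0.4045, 0.093]
ee_rot: [-0.212, 0.677, 0.21, 0.673]
ft_force: [-0.7, -0.8, 0.4]
grip_width: 0.817
```

```bash
python3 - <<'E'
from h import *
state(); p=camera("wrist"); save(p,"w2.png"); show(p,["cartridge_1"]);state()
E
```

```text
t 3.27 pos [464.7 404.5  93. ] jaw 124.7 F [-0.7 -0.8  0.4] grip 0.817 J [-0.85  0.42  0.07  1.64 -0.03  1.08  1.41]
cartridge_1 p0.92 px [ 40. 154.] n 6267 top 24.2 c 413 292 wl 36 63 yawlong -14
t 3.37 pos [466.4 405.9  97.3] jaw 124.7 F [-0.7 -0.2  1.1] grip 0.821 J [-0.85  0.42  0.07  1.64 -0.03  1.09  1.41]
```

Call:
step_arm(increments=[[0.07,0.003,-0.0025,-0.02,0],[0.07,0.003,-0.0025,-0.02,0],[0.07,0,0,-0.018,0],[0.07,0,0,-0.012,0],[0.07,0,0,-0.008,0],[0.07,0,0,-0.006,0],[0.07,0,0,-0.004,0],[0.07,0,0,0,0],[0.03,0,0,0,0],[0.03,0,0,0,0],[0.03,0,0,0,0],[0.03,0,0,0,0]], force=40)

```text
clock: 4.37
position: [0.4734, 0.4013, 0.0103]
ee_rot: [-0.21, 0.675, 0.211, 0.675]
ft_force: [0.3, -0.1, 4.0]
grip_width: 0.407
```

```bash
python3 - <<'E'
from h import *
state(); p=camera("wrist"); save(p,"w3.png"); show(p,["cartridge_1"]);state()
E
```

```text
t 4.37 pos [473.4 401.3  10.3] jaw 124.7 F [ 0.3 -0.1  4. ] grip 0.407 J [-0.83  0.53  0.07  1.69 -0.04  0.93  1.43]
cartridge_1 p0.84 px [249. 256.] n 10019 top 24.0 c 473 402 wl 35 65 yawlong 35
cartridge_1 p0.67 px [28. 91.] n 8384 top 24.0 c 432 298 wl 29 57 yawlong -55
t 4.47 pos [473.4 401.3  10.3] jaw 124.7 F [-0.8 -0.5  7.3] grip 0.402 J [-0.83  0.53  0.07  1.69 -0.04  0.93  1.43]
```

View pics/w3.png

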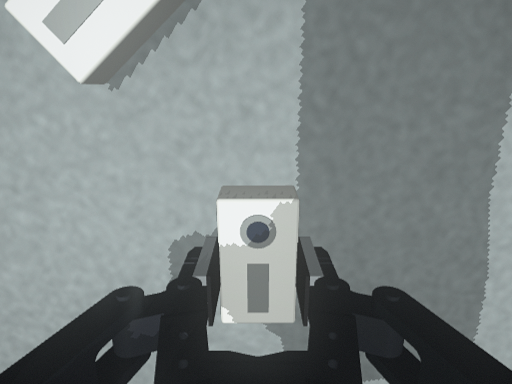

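Call:
step_arm(increments=[[0.03,0,0,0.002,0],[0.03,0,0,0.004,0],[0.03,0,0,0.01,0],[0.03,0,0,0.02,-0.1],[0.03,0,0,0.03,-0.12],[0.03,0,0,0.02,-0.12],[0.03,0,0,0.006,-0.12],[0.03,0,0,0,0],[0.03,0,0,0,0]])

```text
clock: 5.22
position: [0.4728, 0.4009, 0.1018]
ee_rot: [-0.053, 0.705, 0.053, 0.705]
ft_force: [0.3, -0.7, -2.2]
grip_width: 0.414
```

```bash
python3 - <<'E'
from h import *
state(); p=camera("wrist"); show(p,["cartridge_1"]);state()
E
```

```text
t 5.22 pos [472.8 400.9 101.8] jaw 98.5 F [ 0.3 -0.7 -2.2] grip 0.414 J [-0.91  0.42  0.16  1.63 -0.07  1.09  1.  ]
cartridge_1 p0.90 px [251. 257.] n 10039 top 115.5 c 473 401 wl 36 64 yawlong 9
cartridge_1 p0.61 px [ 87. 108.] n 5967 top 24.1 c 413 292 wl 36 63 yawlong -14
t 5.32 pos [472.3 400.4 100.5] jaw 98.5 F [ 0.1 -0.2 -0.3] grip 0.408 J [-0.9   0.42  0.16  1.64 -0.07  1.09  1.  ]
```

Call:
step_arm(increments=[[0.03,0.0065,-0.0305,0.002,-0.0734],[0.03,0.0065,-0.0305,0.002,-0.0734],[0.03,0.0065,-0.0305,0.002,-0.0734],[0.03,0.0065,-0.0305,0.002,-0.0734],[0.03,0.0065,-0.0305,0.002,-0.0734],[0.03,0.0065,-0.0305,0.002,-0.0734],[0.03,0.0065,-0.0305,0.002,-0.0734],[0.03,0.0065,-0.0305,0.002,-0.0734],[0.03,0.0065,-0.0305,0.002,-0.0734],[0.03,0.0065,-0.0305,0.002,-0.0734],[0.03,0.0065,-0.0305,0.002,-0.0734]])

```text
clock: 6.23
position: [0.5439, 0.0635, 0.1226]
ee_rot: [0.23, 0.669, -0.23, 0.668]
ft_force: [0.6, 0.3, -0.5]
grip_width: 0.41
```

Call:
step_arm(increments=[[0.03,0.0065,-0.0305,0.002,-0.0734],[0.03,0.0065,-0.0305,0.002,-0.0734],[0.03,0.0065,-0.0305,0.002,-0.0734],[0.03,0.0065,-0.0305,0.002,-0.0734],[0.03,0.0065,-0.0305,0.002,-0.0734],[0.03,0.0065,-0.0305,0.002,-0.0734],[0.03,0.0065,-0.0305,0.002,-0.0734],[0.03,0.0065,-0.0305,0.002,-0.0734],[0.03,0.0065,-0.0305,0.002,-0.0734],[0.03,0.0065,-0.0305,0.002,-0.0734],[0.03,0.0065,-0.0305,0.002,-0.0734],[0.03,0,0,0,0]])

```text
clock: 7.23
position: [0.614, -0.2776, 0.1445]
ee_rot: [0.475, 0.522, -0.478, 0.523]
ft_force: [-0.0, -2.1, 0.2]
grip_width: 0.414
```

```bash
python3 - <<'E'
from h import *
state(); p=camera("wrist"); save(p,"w4.png"); show(p,["cartridge_1","cartridge_tray","bottle_rack","timer","bottle_1"]);state()
E
```

```text
t 7.23 pos [ 614.  -277.6  144.5] jaw 5.3 F [-0.  -2.1  0.2] grip 0.414 J [-0.13  0.57  0.69  1.46 -0.37  1.25  0.7 ]
cartridge_1 p0.79 px [253. 256.] n 9842 top 158.0 c 613 -277 wl 35 64 yawlong -85
cartridge_tray p0.85 px [ 88. 261.] n 14934 top 13.7 c 612 -220 wl 68 165 yawlong -84
timer p0.94 px [21. 46.] n 3119 top 20.7 c 440 -162 wl 40 51 yawlong -21
bottle_1 p0.77 px [148.  37.] n 3014 top 81.1 c 448 -262 wl 12 30 yawlong 88
t 7.53 pos [ 616.1 -268.6  144.8] jaw 6.0 F [ 0.   0.9 -0.8] grip 0.406 J [-0.13  0.57  0.69  1.46 -0.37  1.25  0.7 ]
```

View pics/w4.png

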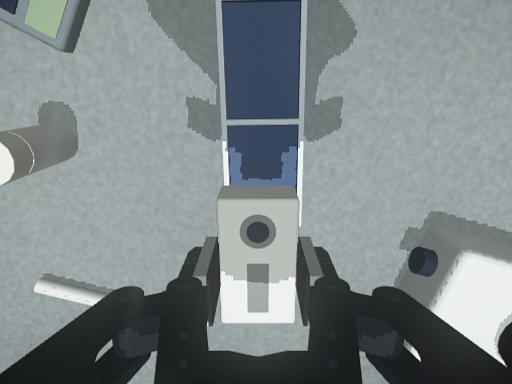

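Call:
step_arm(increments=[[0.03,0,0,0,0],[0.03,0,0,0,0]])

```text
clock: 7.7
position: [0.6161, -0.2692, 0.1454]
ee_rot: [0.474, 0.525, -0.473, 0.525]
ft_force: [0.3, 0.8, -1.0]
grip_width: 0.411
```

```bash
cat >> h.py <<'E'
def rim(p,q,half,w):
    "estimate of tray: returns +y end etc from rim-level points"
    P=pts(p); d=[x for x in regions_of(p,q) if x["p"]>.3][0]
    m=d["region"]&(p["range_z"]>0); v=P[m]; v=v[(v[:,2]<.03)]
    (cx,cy),s,a=cv2.minAreaRect((v[:,:2]*1000).astype(np.float32)); return (cx,cy),s,a
E
python3 - <<'E'
from h import *
state(); p=camera("wrist"); show(p,["cartridge_1","cartridge_tray"])
P=pts(p); c=p["color"].astype(int)
d=regions_of(p,"cartridge_tray")[0]; m=d["region"]&(p["range_z"]>0)
v=P[m]
u=np.array([-.105,.9945]); t=v[:,:2]@u; s=v[:,:2]@np.array([.9945,.105])
print("along",np.percentile(t,[.2,99.8]),"across",np.percentile(s,[.5,99.5]))
# divider: rim-height points
hi=v[:,2]>.009; h,e=np.histogram(t[hi&(abs(s-np.median(s))<.022)],bins=np.arange(-.36,-.1,.002)); k=h.argsort()[-5:]; print(e[k],h[k])
print("z bay",np.median(v[~hi,2]),"rim",np.median(v[hi,2]))
E
```

```text
t 7.70 pos [ 616.1 -269.2  145.4] jaw 5.9 F [ 0.3  0.8 -1. ] grip 0.411 J [-0.13  0.57  0.69  1.46 -0.37  1.25  0.7 ]
cartridge_1 p0.78 px [252. 257.] n 10017 top 159.0 c 616 -269 wl 35 64 yawlong -84
cartridge_tray p0.93 px [ 93. 258.] n 14094 top 13.8 c 610 -206 wl 67 145 yawlong -84
along [-0.33974232 -0.19711415] across [0.55114103 0.61879077]
[-0.198 -0.29  -0.292 -0.202 -0.2  ] [ 94 103 109 157 174]
z bay 0.004937506190708513 rim 0.013366978316796063
```

Call:
step_arm(increments=[[0.03,0.001,-0.002,-0.02,0],[0.03,0,0,-0.03,0],[0.03,0,0,-0.03,0],[0.03,0,0,-0.02,0],[0.03,0,0,-0.012,0],[0.03,0,0,-0.008,0],[0.03,0,0,-0.004,0],[0.03,0,0,-0.002,0],[0.03,0,0,-0.001,0],[0.03,0,0,0,0],[0.03,0,0,0,0]])

```text
clock: 8.82
position: [0.6174, -0.2724, 0.0193]
ee_rot: [0.474, 0.524, -0.474, 0.525]
ft_force: [-0.3, 0.8, -0.1]
grip_width: 0.405
```

Call:
step_arm(increments=[[0.03,0,0,-0.001,0],[0.03,0,0,-0.001,0],[0.03,0,0,0,0]])

```text
clock: 9.07
position: [0.6169, -0.2722, 0.0164]
ee_rot: [0.474, 0.525, -0.474, 0.525]
ft_force: [-0.5, -0.7, -0.5]
grip_width: 0.41
```

Call:
step_arm(increments=[[0.03,0,0,-0.001,0],[0.03,0,0,-0.0005,0],[0.03,0,0,0,0]])

```text
clock: 9.32
position: [0.6168, -0.2722, 0.0147]
ee_rot: [0.474, 0.525, -0.474, 0.525]
ft_force: [-0.3, 0.4, -0.5]
grip_width: 0.408
```

Call:
step_arm(increments=[[0.03,0,0,-0.001,0],[0.03,0,0,0,0]])

```text
clock: 9.48
position: [0.6169, -0.2723, 0.0143]
ee_rot: [0.474, 0.525, -0.474, 0.525]
ft_force: [-2.2, 0.8, 4.9]
grip_width: 0.409
```

Call:
step_arm(increments=[[0.045,0,0,0,0],[0.06,0,0,0,0],[0.07,0,0,0,0],[0.07,0,0,0.004,0],[0.07,0,0,0.015,0],[0.07,0,0,0.03,0],[0.07,0,0,0.034,0],[0.07,0,0,0.034,0],[0.07,0,0,0,0]])

```text
clock: 10.23
position: [0.6198, -0.2744, 0.1397]
ee_rot: [0.476, 0.521, -0.473, 0.528]
ft_force: [0.6, -0.6, 1.6]
grip_width: 0.823
```

```bash
python3 - <<'E'
from h import *
state(); p=camera("wrist"); save(p,"w5.png"); show(p,["cartridge_1","cartridge_tray"])
E
```

```text
t 10.23 pos [ 619.8 -274.4  139.7] jaw 5.8 F [ 0.6 -0.6  1.6] grip 0.823 J [-0.13  0.58  0.69  1.46 -0.38  1.23  0.7 ]
cartridge_1 p0.57 px [179. 254.] n 3039 top 28.2 c 616 -272 wl 34 63 yawlong -84
cartridge_tray p0.63 px [ 92. 252.] n 14909 top 13.8 c 613 -230 wl 68 185 yawlong -84
```

View pics/w5.png

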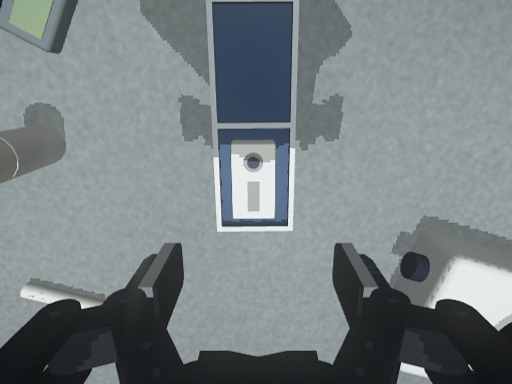

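Call:
step_arm(increments=[[0.07,-0.0093,0.0257,0,0.0556],[0.07,-0.0093,0.0257,0,0.0556],[0.07,-0.0093,0.0257,0,0.0556],[0.07,-0.0093,0.0257,0,0.0556],[0.07,-0.0093,0.0257,0,0.0556],[0.07,-0.0093,0.0257,0,0.0556],[0.07,-0.0093,0.0257,0,0.0556],[0.07,-0.0093,0.0257,0,0.0556],[0.07,-0.0093,0.0257,0,0.0556],[0.07,-0.0093,0.0257,0,0.0556],[0.07,-0.0093,0.0257,0,0.0556]])

```text
clock: 11.3
position: [0.5132, 0.0116, 0.13]
ee_rot: [0.293, 0.644, -0.294, 0.643]
ft_force: [0.3, 0.2, -0.2]
grip_width: 0.821
```

Call:
step_arm(increments=[[0.07,-0.0093,0.0257,0,0.0556],[0.07,-0.0093,0.0257,0,0.0556],[0.07,-0.0093,0.0257,0,0.0556],[0.07,-0.0093,0.0257,0,0.0556],[0.07,-0.0093,0.0257,0,0.0556],[0.07,-0.0093,0.0257,0,0.0556],[0.07,-0.0093,0.0257,0,0.0556],[0.07,-0.0093,0.0257,0,0.0556],[0.07,-0.0093,0.0257,0,0.0556],[0.07,-0.0093,0.0257,0,0.0556],[0.07,-0.0093,0.0257,0,0.0556],[0.07,0,0,0,0]])

```text
clock: 12.3
position: [0.409, 0.2981, 0.1299]
ee_rot: [0.083, 0.703, -0.083, 0.701]
ft_force: [-0.1, 0.5, 0.0]
grip_width: 0.822
```

Call:
step_arm(increments=[[0.07,0,0,0,0],[0.07,0,0,0,0]])

```text
clock: 12.47
position: [0.4121, 0.2923, 0.1301]
ee_rot: [0.087, 0.702, -0.088, 0.701]
ft_force: [0.3, 0.2, -0.4]
grip_width: 0.821
```

```bash
python3 - <<'E'
from h import *
state(); p=camera("wrist"); save(p,"w6.png"); show(p,["cartridge_1","pot","pot_tray"])
E
```

```text
t 12.47 pos [412.1 292.3 130.1] jaw 75.8 F [ 0.3  0.2 -0.4] grip 0.821 J [-0.93  0.15  0.24  1.91 -0.04  1.09  0.65]
cartridge_1 p0.92 px [185. 257.] n 3170 top 24.2 c 412 292 wl 34 63 yawlong -14
pot p0.73 px [261. 110.] n 3442 top 41.7 c 443 155 wl 44 49 yawlong -64
pot_tray p0.89 px [338. 223.] n 2765 top 17.6 c 565 216 wl 47 83 yawlong -85
```

Call:
step_arm(increments=[[0.07,0,0,-0.02,0],[0.07,0,0,-0.03,0],[0.07,0,0,-0.03,0],[0.07,0,0,-0.018,0],[0.07,0,0,-0.012,0],[0.07,0,0,-0.007,0],[0.07,0,0,-0.004,0],[0.07,0,0,0,0],[0.03,0,0,0,0],[0.03,0,0,0,0],[0.03,0,0,0,0],[0.03,0,0,0,0]])

```text
clock: 13.67
position: [0.4129, 0.2937, 0.0109]
ee_rot: [0.087, 0.701, -0.086, 0.702]
ft_force: [-1.4, -1.1, 6.5]
grip_width: 0.408
```

Call:
step_arm(increments=[[0.03,0,0,0,0],[0.03,0,0,0,0],[0.03,0,0,0.002,0],[0.03,0,0,0.004,0],[0.03,0,0,0.01,0],[0.03,0,0,0.02,0],[0.03,0,0,0.03,0],[0.03,0,0,0.03,0],[0.03,0,0,0.02,0],[0.03,0,0,0.006,0]])

```text
clock: 14.5
position: [0.4138, 0.2942, 0.1362]
ee_rot: [0.089, 0.7, -0.085, 0.703]
ft_force: [0.4, 0.6, 0.3]
grip_width: 0.413
```

Call:
step_arm(increments=[[0.03,0.0098,-0.0237,0,-0.0611],[0.03,0.0098,-0.0237,0,-0.0611],[0.03,0.0098,-0.0237,0,-0.0611],[0.03,0.0098,-0.0237,0,-0.0611],[0.03,0.0098,-0.0237,0,-0.0611],[0.03,0.0098,-0.0237,0,-0.0611],[0.03,0.0098,-0.0237,0,-0.0611],[0.03,0.0098,-0.0237,0,-0.0611],[0.03,0.0098,-0.0237,0,-0.0611],[0.03,0.0098,-0.0237,0,-0.0611]])

```text
clock: 15.33
position: [0.5103, 0.0549, 0.1318]
ee_rot: [0.295, 0.643, -0.295, 0.643]
ft_force: [0.5, -0.4, -1.4]
grip_width: 0.41
```

Call:
step_arm(increments=[[0.03,0.0098,-0.0237,0,-0.0611],[0.03,0.0098,-0.0237,0,-0.0611],[0.03,0.0098,-0.0237,0,-0.0611],[0.03,0.0098,-0.0237,0,-0.0611],[0.03,0.0098,-0.0237,0,-0.0611],[0.03,0.0098,-0.0237,0,-0.0611],[0.03,0.0098,-0.0237,0,-0.0611],[0.03,0.0098,-0.0237,0,-0.0611],[0.03,0.0098,-0.0237,0,-0.0611],[0.03,0.0098,-0.0237,0,-0.0611],[0.03,0,0,0,0],[0.03,0,0,0,0]])

```text
clock: 16.33
position: [0.6078, -0.1825, 0.1314]
ee_rot: [0.474, 0.524, -0.475, 0.524]
ft_force: [-0.4, 0.9, 0.1]
grip_width: 0.409
```

Call:
step_arm(increments=[[0.03,0,0,0,0],[0.03,0,0,0,0]])

```text
clock: 16.5
position: [0.6082, -0.1794, 0.1316]
ee_rot: [0.473, 0.526, -0.473, 0.525]
ft_force: [-0.4, 0.5, -0.5]
grip_width: 0.409
```

```bash
python3 - <<'E'
from h import *
state(); p=camera("wrist"); show(p,["cartridge_1"])
E
```

```text
t 16.50 pos [ 608.2 -179.4  131.6] jaw 6.0 F [-0.4  0.5 -0.5] grip 0.409 J [-0.29  0.49  0.68  1.59 -0.33  1.18  0.56]
cartridge_1 p0.80 px [250. 258.] n 9909 top 144.6 c 608 -179 wl 36 64 yawlong -84
```

Call:
step_arm(increments=[[0.03,0,-0.002,-0.02,0],[0.03,0,0,-0.03,0],[0.03,0,0,-0.03,0],[0.03,0,0,-0.016,0],[0.03,0,0,-0.009,0],[0.03,0,0,-0.005,0],[0.03,0,0,-0.003,0],[0.03,0,0,-0.001,0],[0.03,0,0,-0.001,0],[0.03,0,0,0,0],[0.03,0,0,0,0]])

```text
clock: 17.52
position: [0.6088, -0.1829, 0.0176]
ee_rot: [0.474, 0.525, -0.473, 0.525]
ft_force: [0.7, -0.8, -0.2]
grip_width: 0.408
```

Call:
step_arm(increments=[[0.03,0,0,-0.001,0],[0.03,0,0,0,0]])

```text
clock: 17.68
position: [0.6084, -0.1828, 0.016]
ee_rot: [0.474, 0.525, -0.474, 0.525]
ft_force: [-0.1, -0.2, 0.5]
grip_width: 0.408
```

Call:
step_arm(increments=[[0.03,0,0,-0.001,0],[0.03,0,0,0,0]])

```text
clock: 17.85
position: [0.6084, -0.1829, 0.015]
ee_rot: [0.474, 0.525, -0.474, 0.525]
ft_force: [0.2, 1.7, 0.8]
grip_width: 0.41
```

Call:
step_arm(increments=[[0.03,0,0,-0.001,0],[0.03,0,0,0,0]])

```text
clock: 18.02
position: [0.6085, -0.1828, 0.0149]
ee_rot: [0.474, 0.525, -0.473, 0.525]
ft_force: [-4.3, 1.3, 12.8]
grip_width: 0.408
```

Call:
step_arm(increments=[[0.045,0,0,0,0],[0.06,0,0,0,0],[0.07,0,0,0,0],[0.07,0,0,0.004,0],[0.07,0,0,0.015,0],[0.07,0,0,0.03,0],[0.07,0,0,0.034,0],[0.07,0,0,0.034,0],[0.07,-0.014,-0.006,0.01,0],[0.07,-0.016,-0.008,0.01,0],[0.07,-0.02,-0.009,0.01,0],[0.07,-0.02,-0.009,0,0]])

```text
clock: 19.02
position: [0.5385, -0.2159, 0.164]
ee_rot: [0.475, 0.524, -0.473, 0.526]
ft_force: [0.7, -0.3, 0.6]
grip_width: 0.817
```

Call:
step_arm(increments=[[0.07,-0.02,-0.009,0,0],[0.07,-0.02,-0.009,0,0],[0.07,-0.02,-0.009,0,0],[0.07,-0.02,-0.009,0,0],[0.07,-0.014,-0.006,0,0],[0.07,-0.006,-0.003,0,0],[0.07,0,0,0,0],[0.07,0,0,0,0],[0.07,0,0,0,0]])

```text
clock: 19.77
position: [0.4394, -0.2592, 0.1612]
ee_rot: [0.474, 0.525, -0.473, 0.525]
ft_force: [1.2, -0.0, -0.9]
grip_width: 0.815
```

```bash
python3 - <<'E'
from h import *
state(); p=camera("wrist"); save(p,"w7.png"); show(p,["cartridge_1","bottle_1","timer"]); q=camera("top"); show(q,["cartridge_1","timer"])
E
```

```text
t 19.77 pos [ 439.4 -259.2  161.2] jaw 5.9 F [ 1.2 -0.  -0.9] grip 0.815 J [-0.28  0.15  0.8   1.89 -0.12  1.15  0.66]
cartridge_1 p0.66 px [207. 444.] n 3131 top 28.0 c 615 -272 wl 35 63 yawlong -84
cartridge_1 p0.60 px [108. 462.] n 3919 top 28.2 c 607 -183 wl 37 62 yawlong -84
bottle_1 p0.82 px [194. 256.] n 2031 top 81.8 c 435 -262 wl 31 32 yawlong -73
timer p0.69 px [ 46. 274.] n 5834 top 20.9 c 441 -147 wl 56 70 yawlong 67
cartridge_1 p0.60 px [159. 349.] n 296 top 28.2 c 615 -269 wl 33 62 yawlong -84
cartridge_1 p0.59 px [164. 313.] n 235 top 28.1 c 605 -179 wl 33 60 yawlong -85
timer p0.65 px [223. 304.] n 465 top 21.0 c 441 -142 wl 52 66 yawlong 68
```

View pics/w7.png

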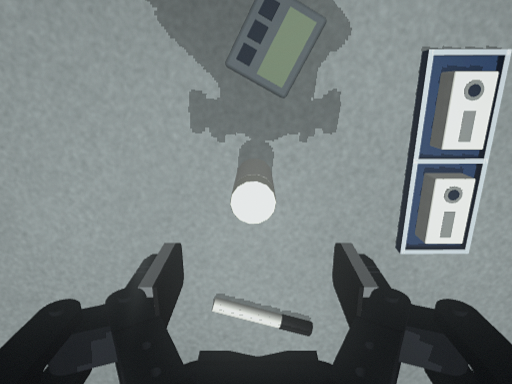

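Call:
step_arm(increments=[[0.07,-0.002,-0.0015,-0.02,0],[0.07,0,0,-0.03,0],[0.07,0,0,-0.03,0],[0.07,0,0,-0.02,0],[0.07,0,0,-0.01,0],[0.07,0,0,-0.006,0],[0.07,0,0,-0.002,0],[0.07,0,0,0,0],[0.028,0,0,0,0],[0.028,0,0,0,0],[0.028,0,0,0,0],[0.028,0,0,0,0]])

```text
clock: 21.12
position: [0.4369, -0.2615, 0.0437]
ee_rot: [0.474, 0.525, -0.473, 0.525]
ft_force: [-0.8, 0.8, 5.6]
grip_width: 0.389
```

Call:
step_arm(increments=[[0.028,0,0,0,0],[0.028,0,0,0,0],[0.028,0,0,0.002,0],[0.028,0,0,0.004,0],[0.028,0,0,0.01,0],[0.028,0,0,0.02,0],[0.028,0,0,0.03,0],[0.028,0,0,0.02,0],[0.028,0,0,0.01,0],[0.028,0,0,0.004,0],[0.028,0,0,0,0]])

```text
clock: 22.03
position: [0.4366, -0.2612, 0.1433]
ee_rot: [0.474, 0.525, -0.473, 0.525]
ft_force: [-1.0, -0.6, -1.1]
grip_width: 0.388
```

```bash
python3 - <<'E'
from h import *
state(); p=camera("wrist"); save(p,"w8.png"); show(p,["bottle_1"])
p=camera("top"); show(p,["bottle_rack"])
P=pts(p); d=regions_of(p,"bottle_rack")[0]; v=P[d["region"]]; print(cv2.minAreaRect((v[:,:2]*1000).astype(np.float32)))
E
```

```text
t 22.03 pos [ 436.6 -261.2  143.3] jaw 5.9 F [-1.  -0.6 -1.1] grip 0.388 J [-0.28  0.17  0.81  1.91 -0.14  1.11  0.68]
bottle_1 p0.55 px [274. 256.] n 8596 top 181.2 c 436 -262 wl 32 33 yawlong -84
bottle_rack p0.70 px [158. 246.] n 922 top 23.3 c 626 9 wl 63 118 yawlong -90
((527.7533569335938, 11.488250732421875), (123.84993743896484, 263.5619812011719), 88.63783264160156)
```

View pics/w8.png

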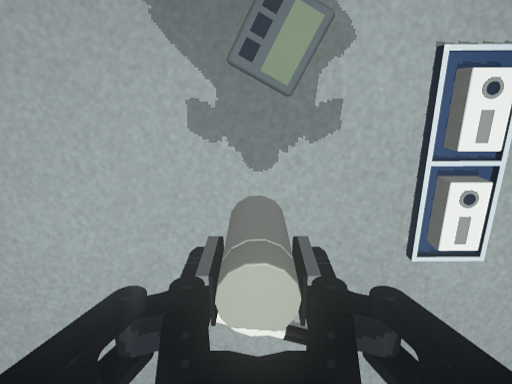

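Call:
step_arm(increments=[[0.028,0.008,0.01,0,0],[0.028,0.017,0.021,0,0],[0.028,0.017,0.021,0,0],[0.028,0.017,0.021,0,0],[0.028,0.017,0.021,0,0],[0.028,0.017,0.021,0,0],[0.028,0.017,0.021,0,0],[0.028,0.017,0.021,0,0],[0.028,0.017,0.021,0,0],[0.028,0.017,0.021,0,0],[0.028,0.017,0.021,0,0],[0.028,0.013,0.0187,0,0]])

```text
clock: 23.28
position: [0.6283, -0.0195, 0.1418]
ee_rot: [0.473, 0.526, -0.473, 0.525]
ft_force: [0.3, -0.6, -0.2]
grip_width: 0.388
```

Call:
step_arm(increments=[[0.028,0,0,0,0],[0.028,0,0,0,0],[0.028,0,0,0,0],[0.028,0,0,0,0]])

```text
clock: 23.62
position: [0.6268, -0.0236, 0.1426]
ee_rot: [0.474, 0.525, -0.474, 0.525]
ft_force: [0.5, -0.1, -0.9]
grip_width: 0.384
```

```bash
cat >> h.py <<'E'
def rack(p,yaw0,q="bottle_rack",hmax=.03):
    "extents of the tray along/across its long axis, and the divider"
    P=pts(p); d=regions_of(p,q)[0]; m=d["region"]&(p["range_z"]>0); v=P[m]; v=v[v[:,2]<hmax]
    a=np.radians(yaw0); u=np.array([np.cos(a),np.sin(a)]); e=np.array([u[1],-u[0]])
    t=v[:,:2]@u; s=v[:,:2]@e; hi=v[:,2]>np.percentile(v[:,2],97)-.006
    print("p",d["p"],"along",np.percentile(t,[.3,99.7]),"across",np.percentile(s,[.3,99.7]))
    h,ed=np.histogram(t[hi&(abs(s-np.median(s))<.018)],bins=np.arange(t.min(),t.max(),.002)); k=h.argsort()[-8:]; print("rim hist",sorted(zip(np.round(ed[k],3).tolist(),h[k].tolist())))
    print("z floor",np.percentile(v[:,2],10),"u,e",u,e)
E
python3 - <<'E'
from h import *
state(); p=camera("wrist"); save(p,"w9.png"); show(p,["bottle_1","bottle_rack"]); rack(p,90)
E
```

```text
t 23.62 pos [626.8 -23.6 142.6] jaw 5.8 F [ 0.5 -0.1 -0.9] grip 0.384 J [-0.52  0.45  0.64  1.59 -0.28  1.19  0.28]
bottle_1 p0.84 px [113.  19.] n 1404 top 45.2 c 435 13 wl 8 25 yawlong 84
bottle_1 p0.65 px [275. 259.] n 8298 top 180.4 c 627 -24 wl 32 33 yawlong -86
bottle_rack p0.64 px [135. 264.] n 10185 top 23.8 c 628 7 wl 63 123 yawlong -90
p 0.64 along [-0.05370922  0.06875037] across [0.59551503 0.65955642]
rim hist [(0.004, 66), (0.006, 111), (0.008, 97), (0.054, 0), (0.062, 0), (0.064, 90), (0.066, 132), (0.068, 75)]
z floor 0.004172327485061289 u,e [6.123234e-17 1.000000e+00] [ 1.000000e+00 -6.123234e-17]
```

View pics/w9.png

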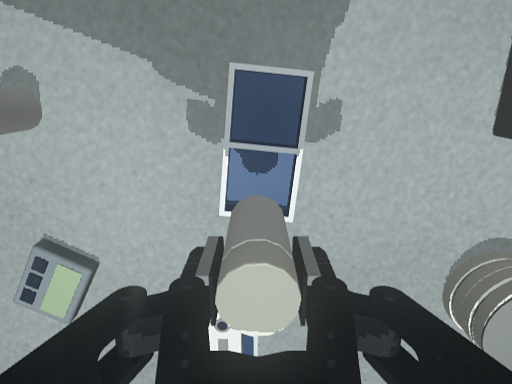

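Call:
step_arm(increments=[[0.028,0.0005,0,-0.02,0],[0.028,0,0,-0.03,0],[0.028,0,0,-0.02,0],[0.028,0,0,-0.012,0],[0.028,0,0,-0.006,0],[0.028,0,0,-0.003,0],[0.028,0,0,-0.001,0],[0.028,0,0,-0.001,0],[0.028,0,0,0,0],[0.028,0,0,0,0]])

```text
clock: 24.65
position: [0.6283, -0.0226, 0.0507]
ee_rot: [0.474, 0.525, -0.473, 0.525]
ft_force: [-0.3, -0.7, 0.3]
grip_width: 0.388
```

Call:
step_arm(increments=[[0.028,0,0,-0.001,0],[0.028,0,0,0,0]])

```text
clock: 24.82
position: [0.6279, -0.0225, 0.0491]
ee_rot: [0.474, 0.525, -0.474, 0.525]
ft_force: [1.0, 0.4, -0.4]
grip_width: 0.39
```

Call:
step_arm(increments=[[0.028,0,0,-0.001,0],[0.028,0,0,0,0]])

```text
clock: 24.98
position: [0.6279, -0.0226, 0.0479]
ee_rot: [0.474, 0.525, -0.474, 0.525]
ft_force: [0.5, 0.7, -1.4]
grip_width: 0.384
```

Call:
step_arm(increments=[[0.028,0,0,-0.0005,0],[0.028,0,0,0,0]])

```text
clock: 25.15
position: [0.6279, -0.0226, 0.0478]
ee_rot: [0.474, 0.525, -0.474, 0.525]
ft_force: [-2.5, -0.4, 4.7]
grip_width: 0.387
```

Call:
step_arm(increments=[[0.04,0,0,0,0],[0.055,0,0,0,0],[0.07,0,0,0,0],[0.07,0,0,0.004,0],[0.07,0,0,0.015,0],[0.07,0,0,0.035,0],[0.07,0,0,0.035,0],[0.07,-0.006,0.001,0.0245,0],[0.07,-0.02,0.004,0,0],[0.07,-0.02,0.004,0,0],[0.07,-0.02,0.004,0,0],[0.07,-0.02,0.004,0,0]])

```text
clock: 26.15
position: [0.5409, -0.0056, 0.161]
ee_rot: [0.474, 0.525, -0.474, 0.525]
ft_force: [-0.4, -0.2, 0.4]
grip_width: 0.819
```

Call:
step_arm(increments=[[0.07,-0.02,0.004,0,0],[0.07,-0.02,0.004,0,0],[0.07,-0.02,0.004,0,0],[0.07,-0.02,0.004,0,0],[0.07,-0.02,0.004,0,0],[0.07,-0.016,0.002,0,0],[0.07,-0.004,0,0,0],[0.07,0,0,0,0],[0.07,0,0,0,0],[0.07,0,0,0,0]])

```text
clock: 26.98
position: [0.4227, 0.0162, 0.1611]
ee_rot: [0.474, 0.525, -0.474, 0.525]
ft_force: [-0.0, 0.4, -0.2]
grip_width: 0.82
```

```bash
python3 - <<'E'
from h import *
state(); p=camera("wrist"); save(p,"w10.png"); show(p,["bottle_1"])
E
```

```text
t 26.98 pos [422.7  16.2 161.1] jaw 5.8 F [-0.   0.4 -0.2] grip 0.820 J [-0.77 -0.11  0.6   2.08  0.07  1.15 -0.1 ]
bottle_1 p0.75 px [193. 258.] n 2065 top 81.7 c 421 16 wl 31 32 yawlong 86
bottle_1 p0.61 px [248. 483.] n 2762 top 85.0 c 617 -25 wl 15 33 yawlong -77
```

View pics/w10.png

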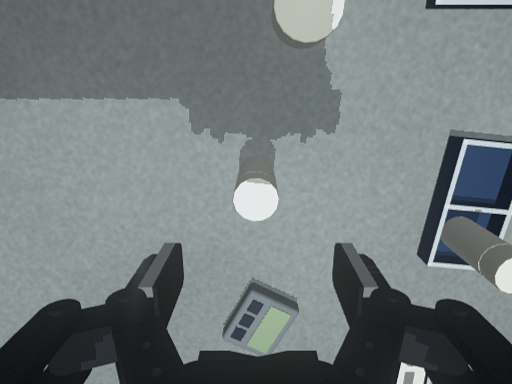

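Call:
step_arm(increments=[[0.07,0,0,-0.02,0],[0.07,0,0,-0.03,0],[0.07,0,0,-0.03,0],[0.07,0,0,-0.02,0],[0.07,0,0,-0.01,0],[0.07,0,0,-0.006,0],[0.07,0,0,-0.002,0],[0.07,0,0,0,0],[0.028,0,0,0,0],[0.028,0,0,0,0],[0.028,0,0,0,0],[0.028,0,0,0,0]])

```text
clock: 28.08
position: [0.4223, 0.0166, 0.0435]
ee_rot: [0.474, 0.525, -0.473, 0.525]
ft_force: [-0.7, -0.5, 5.2]
grip_width: 0.385
```

Call:
step_arm(increments=[[0.028,0,0,0,0],[0.028,0,0,0,0],[0.028,0,0,0.002,0],[0.028,0,0,0.004,0],[0.028,0,0,0.01,0],[0.028,0,0,0.02,0],[0.028,0,0,0.03,0],[0.028,0,0,0.025,0],[0.028,0,0,0.025,0],[0.028,0,0,0.02,0],[0.028,0,0,0.014,0],[0.028,0,0,0,0]])

```text
clock: 29.08
position: [0.4231, 0.0165, 0.1957]
ee_rot: [0.475, 0.524, -0.472, 0.526]
ft_force: [0.6, -0.0, -0.4]
grip_width: 0.387
```

```bash
python3 - <<'E'
from h import *
state(); p=camera("wrist"); save(p,"w11.png"); show(p,["bottle_1","pot"])
E
```

```text
t 29.08 pos [423.1  16.5 195.7] jaw 5.9 F [ 0.6 -0.  -0.4] grip 0.387 J [-0.79 -0.16  0.6   2.04  0.09  1.23 -0.13]
bottle_1 p0.86 px [274. 258.] n 8435 top 233.7 c 423 16 wl 31 33 yawlong 88
bottle_1 p0.72 px [240. 466.] n 2569 top 85.5 c 626 -23 wl 31 32 yawlong -32
pot p0.95 px [ 24. 297.] n 2572 top 42.2 c 446 146 wl 37 50 yawlong 6
```

Call:
step_arm(increments=[[0.028,0.01,0.001,0,0],[0.028,0.02,0.002,0,0],[0.028,0.02,0.002,0,0],[0.028,0.02,0.002,0,0],[0.028,0.02,0.002,0,0],[0.028,0.02,0.002,0,0],[0.028,0.02,0.002,0,0],[0.028,0.02,0.002,0,0],[0.028,0.02,0.002,0,0],[0.028,0.02,0.002,0,0],[0.028,0.016,0.0023,0,0],[0.028,0,0,0,0]])

```text
clock: 30.23
position: [0.6291, 0.0381, 0.1903]
ee_rot: [0.473, 0.525, -0.475, 0.525]
ft_force: [-0.5, 0.8, -0.7]
grip_width: 0.387
```

Call:
step_arm(increments=[[0.028,0,0,-0.02,0],[0.028,0,0,-0.03,0],[0.028,0,0,-0.03,0],[0.028,0,0,-0.02,0],[0.028,0,0,-0.01,0],[0.028,0,0,-0.002,0],[0.028,0,0,0,0],[0.028,0,0,0,0]])

```text
clock: 30.9
position: [0.6284, 0.0375, 0.082]
ee_rot: [0.474, 0.524, -0.473, 0.525]
ft_force: [0.2, 0.7, -0.2]
grip_width: 0.39
```

```bash
python3 - <<'E'
from h import *
state(); p=camera("wrist"); save(p,"w12.png"); show(p,["bottle_1"]); rack(p,90)
E
```

```text
t 30.90 pos [628.4  37.5  82. ] jaw 5.9 F [ 0.2  0.7 -0.2] grip 0.390 J [-0.61  0.52  0.62  1.64 -0.34  1.08  0.22]
bottle_1 p0.89 px [274. 259.] n 8397 top 120.0 c 628 37 wl 32 33 yawlong -83
bottle_1 p0.76 px [345. 245.] n 1023 top 85.6 c 628 -16 wl 13 31 yawlong -7
p 0.65 along [0.00863405 0.0691254 ] across [0.59553626 0.65943822]
rim hist [(-0.054, 1), (-0.052, 2), (0.052, 0), (0.054, 0), (0.056, 0), (0.062, 0), (0.064, 143), (0.066, 169)]
z floor 0.00426585354661424 u,e [6.123234e-17 1.000000e+00] [ 1.000000e+00 -6.123234e-17]
```

View pics/w12.png

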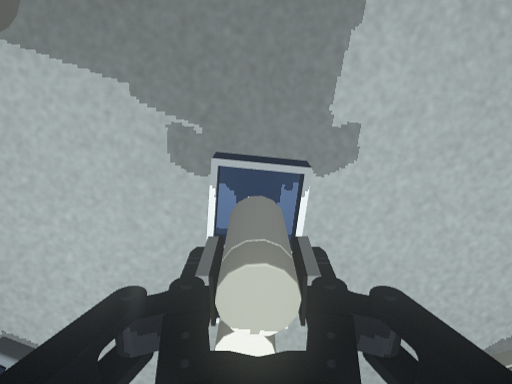

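Call:
step_arm(increments=[[0.028,0,0,-0.012,0],[0.028,0,0,-0.01,0],[0.028,0,0,-0.006,0],[0.028,0,0,-0.003,0],[0.028,0,0,-0.001,0],[0.028,0,0,-0.0005,0],[0.028,0,0,-0.0005,0],[0.028,0,0,0,0]])

```text
clock: 31.72
position: [0.628, 0.0377, 0.048]
ee_rot: [0.474, 0.525, -0.474, 0.525]
ft_force: [0.1, 0.0, -1.3]
grip_width: 0.387
```

Call:
step_arm(increments=[[0.028,0,0,-0.0005,0],[0.028,0,0,0,0]])

```text
clock: 31.88
position: [0.628, 0.0377, 0.0477]
ee_rot: [0.474, 0.525, -0.474, 0.525]
ft_force: [1.0, -0.0, -0.1]
grip_width: 0.386
```

Call:
step_arm(increments=[[0.028,0,0,-0.0005,0],[0.028,0,0,0,0]])

```text
clock: 32.05
position: [0.6281, 0.0376, 0.0476]
ee_rot: [0.474, 0.525, -0.474, 0.525]
ft_force: [-1.9, 0.3, 6.0]
grip_width: 0.385
```

Call:
step_arm(increments=[[0.04,0,0,0,0],[0.055,0,0,0,0],[0.07,0,0,0,0],[0.07,0,0,0.004,0],[0.07,0,0,0.015,0],[0.085,0,0,0.035,0],[0.085,0,0,0.035,0],[0.085,-0.009,0.006,0.015,0],[0.085,-0.018,0.0115,0,0],[0.085,-0.018,0.0115,0,0],[0.085,-0.018,0.0115,0,0],[0.085,-0.018,0.0115,0,0]])

```text
clock: 33.05
position: [0.5459, 0.0901, 0.1511]
ee_rot: [0.474, 0.525, -0.474, 0.525]
ft_force: [0.7, 0.1, -0.5]
grip_width: 0.998
```

Call:
step_arm(increments=[[0.085,-0.018,0.0115,0,0],[0.085,-0.018,0.0115,0,0],[0.085,-0.018,0.0115,0,0],[0.085,-0.018,0.0115,0,0],[0.085,-0.018,0.0115,0,0],[0.085,-0.012,0.0075,0,0],[0.085,0,0,0,0],[0.085,0,0,0,0],[0.085,0,0,0,0]])

```text
clock: 33.8
position: [0.4455, 0.1542, 0.1512]
ee_rot: [0.474, 0.525, -0.474, 0.525]
ft_force: [0.4, -1.1, 0.5]
grip_width: 0.997
```

```bash
python3 - <<'E'
from h import *
state(); p=camera("wrist"); save(p,"w13.png"); show(p,["bottle_1","pot","pot_tray"])
E
```

```text
t 33.80 pos [445.5 154.2 151.2] jaw 5.8 F [ 0.4 -1.1  0.5] grip 0.997 J [-1.01  0.04  0.6   1.98 -0.03  1.12 -0.3 ]
bottle_1 p0.89 px [296. 431.] n 219 top 42.8 c 630 52 wl 1 8 yawlong -12
bottle_1 p0.59 px [383. 439.] n 60 top 64.0 c 627 -8 wl 3 15 yawlong -5
pot p0.93 px [184. 260.] n 2961 top 41.9 c 445 155 wl 49 50 yawlong 76
pot_tray p0.83 px [121. 430.] n 10670 top 17.8 c 585 216 wl 85 87 yawlong 6
```

View pics/w13.png

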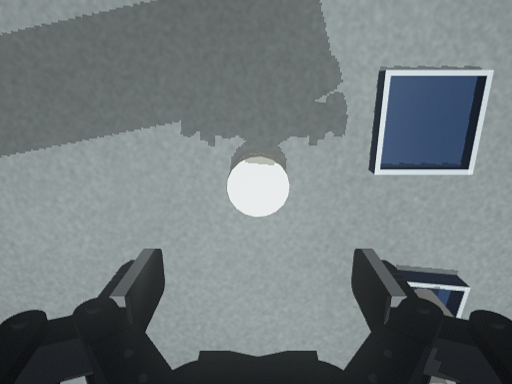

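Call:
step_arm(increments=[[0.085,0,0.0007,-0.02,0],[0.085,0,0,-0.03,0],[0.085,0,0,-0.035,0],[0.085,0,0,-0.025,0],[0.085,0,0,-0.014,0],[0.085,0,0,-0.007,0],[0.085,0,0,-0.003,0],[0.085,0,0,0,0],[0.045,0,0,0,0],[0.045,0,0,0,0],[0.045,0,0,0,0],[0.045,0,0,0,0]])

```text
clock: 35.0
position: [0.4455, 0.1558, 0.018]
ee_rot: [0.474, 0.525, -0.473, 0.525]
ft_force: [-2.1, -0.8, 7.5]
grip_width: 0.593
```

Call:
step_arm(increments=[[0.045,0,0,0,0],[0.045,0,0,0,0],[0.045,0,0,0.002,0],[0.045,0,0,0.004,0],[0.045,0,0,0.01,0],[0.045,0,0,0.02,0],[0.045,0,0,0.03,0],[0.045,0,0,0.025,0],[0.045,0,0,0.01,0],[0.045,0,0,0.003,0],[0.045,0,0,0,0]])

```text
clock: 35.92
position: [0.4449, 0.1557, 0.1214]
ee_rot: [0.474, 0.525, -0.473, 0.525]
ft_force: [-1.0, -0.6, -0.9]
grip_width: 0.596
```

```bash
python3 - <<'E'
from h import *
state(); p=camera("wrist"); show(p,["pot"])
E
```

```text
t 35.92 pos [444.9 155.7 121.4] jaw 5.9 F [-1.  -0.6 -0.9] grip 0.596 J [-1.01  0.09  0.61  2.02 -0.06  1.05 -0.27]
pot p0.89 px [268. 258.] n 11637 top 145.0 c 445 155 wl 49 51 yawlong -88
```

Call:
step_arm(increments=[[0.045,0.01,0.004,0,0],[0.045,0.02,0.009,0,0],[0.045,0.02,0.009,0,0],[0.045,0.02,0.009,0,0],[0.045,0.02,0.009,0,0],[0.045,0.02,0.009,0,0],[0.045,0.02,0.009,0,0],[0.045,0.01,0.004,0,0],[0.045,0,0,0,0],[0.045,0,0,-0.02,0],[0.045,0,0,-0.02,0],[0.045,0,0,0,0]])

```text
clock: 37.02
position: [0.5815, 0.216, 0.076]
ee_rot: [0.471, 0.526, -0.476, 0.524]
ft_force: [-1.0, 0.3, -2.1]
grip_width: 0.589
```

Call:
step_arm(increments=[[0.045,0,0,0,0],[0.045,0,0,0,0]])

```text
clock: 37.18
position: [0.5847, 0.2171, 0.0813]
ee_rot: [0.474, 0.525, -0.474, 0.525]
ft_force: [-0.1, 1.6, 0.2]
grip_width: 0.595
```

```bash
python3 - <<'E'
from h import *
state(); p=camera("wrist"); show(p,["pot","pot_tray"]); rack(p,96,"pot_tray")
E
```

```text
t 37.18 pos [584.7 217.1  81.3] jaw 5.8 F [-0.1  1.6  0.2] grip 0.595 J [-0.87  0.5   0.57  1.66 -0.3   1.07 -0.11]
pot p0.57 px [270. 258.] n 11643 top 104.9 c 585 216 wl 50 51 yawlong -76
pot_tray p0.62 px [177. 259.] n 8525 top 17.8 c 584 226 wl 67 86 yawlong 6
p 0.62 along [0.12442431 0.19714811] across [0.56131229 0.64738843]
rim hist [(0.182, 0), (0.184, 0), (0.186, 0), (0.188, 0), (0.19, 0), (0.192, 92), (0.194, 169), (0.196, 184)]
z floor 0.00418833360692687 u,e [-0.10452846  0.9945219 ] [0.9945219  0.10452846]
```

Call:
step_arm(increments=[[0.045,0,0,-0.015,0],[0.045,0,0,-0.02,0],[0.045,0,0,-0.012,0],[0.045,0,0,-0.006,0],[0.045,0,0,-0.003,0],[0.045,0,0,-0.001,0],[0.045,0,0,-0.001,0],[0.045,0,0,0,0]])

```text
clock: 38.05
position: [0.5852, 0.2175, 0.0235]
ee_rot: [0.474, 0.525, -0.473, 0.525]
ft_force: [-0.2, -0.3, 0.3]
grip_width: 0.591
```

Call:
step_arm(increments=[[0.045,0,0,-0.001,0],[0.045,0,0,0,0]])

```text
clock: 38.22
position: [0.585, 0.2175, 0.0222]
ee_rot: [0.474, 0.525, -0.473, 0.525]
ft_force: [-0.1, 0.6, -0.3]
grip_width: 0.593
```

Call:
step_arm(increments=[[0.045,0,0,-0.0005,0],[0.045,0,0,0,0]])

```text
clock: 38.38
position: [0.585, 0.2175, 0.0221]
ee_rot: [0.474, 0.525, -0.474, 0.525]
ft_force: [-3.2, -1.2, 5.2]
grip_width: 0.592
```

Contact. Release, lift and back off for a final look.

Call:
step_arm(increments=[[0.055,0,0,0,0],[0.07,0,0,0,0],[0.085,0,0,0,0],[0.085,0,0,0.004,0],[0.085,0,0,0.015,0],[0.085,0,0,0.03,0],[0.085,0,0,0.035,0],[0.085,0,0,0.035,0],[0.085,0,0,0.035,0],[0.085,-0.015,0.03,0.02,0],[0.085,-0.015,0.035,0.01,0]])

```text
clock: 39.3
position: [0.5572, 0.28, 0.2099]
ee_rot: [0.477, 0.522, -0.474, 0.524]
ft_force: [0.9, 1.6, -0.1]
grip_width: 1.0
```

Call:
step_arm(increments=[[0.085,-0.015,0.035,0,0],[0.085,-0.015,0.035,0,0],[0.085,-0.015,0.035,0,0],[0.085,-0.015,0.035,0,0],[0.085,-0.01,0.02,0,0],[0.085,0,0,0,0],[0.085,0,0,0,0],[0.085,0,0,0,0]])

```text
clock: 39.97
position: [0.4855, 0.4413, 0.2055]
ee_rot: [0.474, 0.524, -0.474, 0.525]
ft_force: [0.7, -0.7, -0.4]
grip_width: 0.993
```

```bash
python3 - <<'E'
from h import *
state()
ims=[]
for n in ["top","scene"]:
    p=camera(n); print(n); show(p,["bottle_1","cartridge_1","pot","pot_tray","marker","timer"]); ims.append(p["color"])
a=cv2.resize(ims[0][120:260,60:440],(760,280)); b=cv2.resize(ims[1][120:260,50:430],(760,280))
cv2.imwrite("pics/end.png",np.vstack([a,b])[:,:,::-1])
E
```

```text
t 39.97 pos [485.5 441.3 205.5] jaw 5.8 F [ 0.7 -0.7 -0.4] grip 0.993 J [-1.19  0.45  0.53  1.43 -0.23  1.32 -0.55]
top
bottle_1 p0.78 px [157. 233.] n 145 top 85.7 c 624 38 wl 26 29 yawlong -1
bottle_1 p0.61 px [156. 255.] n 127 top 86.3 c 624 -22 wl 26 29 yawlong -21
cartridge_1 p0.91 px [162. 349.] n 240 top 27.9 c 615 -268 wl 33 61 yawlong -84
cartridge_1 p0.76 px [164. 314.] n 245 top 28.4 c 605 -179 wl 31 60 yawlong -86
pot p0.87 px [175. 169.] n 222 top 46.6 c 582 216 wl 41 44 yawlong 44
pot_tray p0.59 px [188. 172.] n 443 top 17.3 c 584 218 wl 82 83 yawlong -84
marker p0.59 px [218. 406.] n 148 top 16.4 c 459 -413 wl 11 101 yawlong -11
timer p0.73 px [225. 304.] n 412 top 21.1 c 441 -143 wl 51 61 yawlong 69
scene
bottle_1 p0.92 px [209. 242.] n 347 top 84.2 c 629 -27 wl 26 28 yawlong -9
bottle_1 p0.71 px [229. 132.] n 372 top 27.1 c 620 -273 wl 37 57 yawlong -83
bottle_1 p0.68 px [206. 268.] n 376 top 83.9 c 630 33 wl 27 30 yawlong -3
cartridge_1 p0.69 px [222. 174.] n 379 top 27.1 c 611 -185 wl 35 59 yawlong -85
cartridge_1 p0.67 px [230. 130.] n 421 top 27.1 c 619 -273 wl 38 60 yawlong -82
pot p0.62 px [193. 336.] n 382 top 45.1 c 588 213 wl 46 47 yawlong -28
pot_tray p0.91 px [208. 335.] n 351 top 16.7 c 588 213 wl 85 88 yawlong 7
marker p0.61 px [200.  72.] n 131 top 15.7 c 464 -417 wl 10 105 yawlong -11
timer p0.92 px [180. 185.] n 407 top 19.9 c 447 -148 wl 56 67 yawlong 67
```

View pics/end.png

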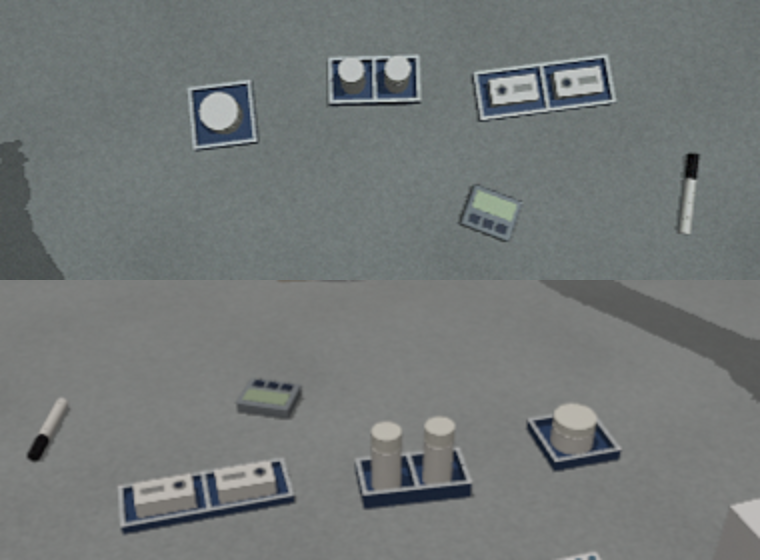

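All five are seated in their bays, the bystanders have not moved, and the gripper is clear and open.

```bash
python3 -c "
from h import *
print(ticket.hand_in())"
```

```text
the job is handed in; nothing more can be done
None
```

All five samples are in their trays, and the job was handed in at about 40 s on the robot's clock. Each one was lowered until the wrist force showed it touching the tray floor (about 5 to 13 N), then released.

- **Cartridges:** both lie flat and port side up in the long tray, one to a bay. Their tops measured about 27–28 mm (26 mm expected).
- **Bottles:** both stand upright in the rack, one to a bay. Their tops measured about 84–86 mm (84 mm expected).
- **Pot:** it stands upright in the middle of the square tray. Its top measured about 45–47 mm (44 mm expected).
- **Marker and timer:** neither moved by more than the measurement noise of about 2 mm.
- **Arm:** the gripper is open, about 0.2 m above the bench and clear of everything.

**Disagreements:** the top and scene cameras differ by about 5 mm in position, so I aimed by close wrist-camera views. The scene camera's detector also labelled one cartridge as a bottle, but the picture shows it is a cartridge in its bay.

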